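# Change the fuse links of a site power board

### The job

First press the green test button on the yellow trip box so that the red lever drops and the fuse rail is dead. Then pull both spent (dark brown) links out of the rail and lay them in the blue scrap bin, and press every fresh link lying on the bench into a free seat of the rail until both of its ends have snapped fully home in the clips, leaving the good link that is already in the rail in its seat and everything else where it is. With the lever still down until all that is done, finally lift the lever back up until it latches.

Things in the scene. Friction and masses are not known exactly. Their poses are not given: they have to be found in the camera images.
- lever (a joint): red trip lever on the front of the yellow trip box, rad: 0 to 0.06 latched up (ON, 17 deg above level), 0.95 dropped (OFF, 37 deg below level). A spring pulls it down, 2 N at the grip; a catch holds it up until the test button is pressed. Lifted back, it rides over the catch from 0.3 (the button dips) and clicks at 0; upper stop -0.15, so lift to about -0.1, then let go
- lever_grip (a point): point at mid-section of the lever paddle, 85 mm from the hinge axis, 15 mm short of its end; moves with the lever. The paddle is 16 mm wide along this point's y (always level) and 10 mm thick, to be pinched across its width from above and followed round the hinge
- lever_hinge (a point): point on the lever's hinge axis, which runs along this point's y (level); 90 mm above the bench, 15 mm behind the trip box's front face. The lever points to this point's -x. The trip box is 120 (x) x 90 (y) x 130 mm high, fixed to the bench
- test (a joint): green test button on top of the trip box, m: 0 out, 0.007 fully in; sprung, 1.5 N to start, 5 N fully in, plus up to 2 N friction; trips the lever at about 0.003 to 0.005
- test_top (a point): centre of the top face of the test button (28 mm diameter), 144 mm above the bench; it is pressed straight down
- scrap_in (a point): centre of the inner floor (5 mm above the bench) of the blue open scrap bin; the bin is 190 (x) x 170 (y) x 55 mm high outside with 5 mm walls, fixed to the bench
- seat0 (a point): seat 0 of the fuse rail, 38 mm above the bench: where the centre of a seated link lies, its length along this point's x. The rail is fixed: grey base 170 (x) x 330 (y) x 12 mm thick, two copper bars along y at x = -45 and 45 mm, and on them five pairs of brass spring clips in a row along y, 60 mm apart, one clip for each ferrule of a link
- seat1 (a point): seat 1, as seat0, 60 mm further along the rail's y. The clips (18 mm wide, 45 mm either side of each seat along x) open upward: mouths 25 mm wide, 18 mm above the seat, narrowing to 11 mm. A link is pressed straight down with 8 to 13 N until its ferrules snap under the clip noses and rest on the copper bars; up to 8 mm off along x is harmless
- seat2 (a point): seat 2 (the middle of the rail), as seat0. A link is pulled straight up out of its clips with 10 to 15 N (the noses let go within 6 mm). Between the two clips of a seat there is free space for fingers beside the link's body, down to the grey base 26 mm below the seat
- seat3 (a point): seat 3, as seat0, 60 mm along the rail's y from seat 2
- seat4 (a point): seat 4, as seat0, 120 mm along the rail's y from seat 2
- link0: fresh (white with green bands) fuse link, 120 mm long, 140 g: 24 x 24 x 60 mm square ceramic body and at each end a round steel ferrule, 16 mm diameter, 30 mm long; origin at its centre (12 mm up when lying), x along its length, ends and sides alike; starts on the bench; may be absent
- link1: fresh link like link0; may be absent
- link2: fresh link like link0; may be absent
- link3: fresh link like link0; may be absent
- kept: good link already in a seat of the rail, looks and measures as link0; stays where it is
- spent0: spent link, dark brown with black bands and dark ferrules, in a seat of the rail at the start; sizes as link0
- spent1: another spent link like spent0, in another seat
- marker: bystander: black marker with a red cap, 130 mm long, lying; origin at its underside
- tape: bystander: yellow tape measure, 75 x 40 x 70 mm; origin at its underside
- screws: bystander: jar of screws, 70 mm wide, 80 mm high; origin at its underside
- pencil: bystander: flat carpenter's pencil, 150 mm long; origin at its underside
Things that resemble listed ones, but are neither listed nor needed, are in the scene too. What is shaped like the spent0 but orange or pink is not meant. Leave any white look-alike of the part that bears lever alone.

How it is judged:
On the way, in this order (a step that is already met when the one before it is completed fails the run):
1. the test button has tripped the lever: it is down (value of joint lever above 0.7 rad), for 0.2 s.
2. with the lever down, both spent links are in the scrap bin and every fresh link and the good one are home in the clips (x of spent0 in the frame of scrap_in between -0.09 and 0.09 m and y of spent0 in the frame of scrap_in between -0.08 and 0.08 m and z of each of spent0, spent1 in the frame of scrap_in below 0.045 m and x of spent1 in the frame of scrap_in between -0.09 and 0.09 m and y of spent1 in the frame of scrap_in between -0.08 and 0.08 m and ((horizontal distance between link0 and seat0 below 0.01 m and z of link0 in the frame of seat0 below 0.003 m and angle between the x axis of link0 and the x axis of seat0, either way round below 0.07 rad) or (horizontal distance between link0 and seat1 below 0.01 m and z of link0 in the frame of seat1 below 0.003 m and angle between the x axis of link0 and the x axis of seat1, either way round below 0.07 rad) or (horizontal distance between link0 and seat2 below 0.01 m and z of link0 in the frame of seat2 below 0.003 m and angle between the x axis of link0 and the x axis of seat2, either way round below 0.07 rad) or (horizontal distance between link0 and seat3 below 0.01 m and z of link0 in the frame of seat3 below 0.003 m and angle between the x axis of link0 and the x axis of seat3, either way round below 0.07 rad) or (horizontal distance between link0 and seat4 below 0.01 m and z of link0 in the frame of seat4 below 0.003 m and angle between the x axis of link0 and the x axis of seat4, either way round below 0.07 rad)) and ((horizontal distance between link1 and seat0 below 0.01 m and z of link1 in the frame of seat0 below 0.003 m and angle between the x axis of link1 and the x axis of seat0, either way round below 0.07 rad) or (horizontal distance between link1 and seat1 below 0.01 m and z of link1 in the frame of seat1 below 0.003 m and angle between the x axis of link1 and the x axis of seat1, either way round below 0.07 rad) or (horizontal distance between link1 and seat2 below 0.01 m and z of link1 in the frame of seat2 below 0.003 m and angle between the x axis of link1 and the x axis of seat2, either way round below 0.07 rad) or (horizontal distance between link1 and seat3 below 0.01 m and z of link1 in the frame of seat3 below 0.003 m and angle between the x axis of link1 and the x axis of seat3, either way round below 0.07 rad) or (horizontal distance between link1 and seat4 below 0.01 m and z of link1 in the frame of seat4 below 0.003 m and angle between the x axis of link1 and the x axis of seat4, either way round below 0.07 rad)) and ((horizontal distance between link2 and seat0 below 0.01 m and z of link2 in the frame of seat0 below 0.003 m and angle between the x axis of link2 and the x axis of seat0, either way round below 0.07 rad) or (horizontal distance between link2 and seat1 below 0.01 m and z of link2 in the frame of seat1 below 0.003 m and angle between the x axis of link2 and the x axis of seat1, either way round below 0.07 rad) or (horizontal distance between link2 and seat2 below 0.01 m and z of link2 in the frame of seat2 below 0.003 m and angle between the x axis of link2 and the x axis of seat2, either way round below 0.07 rad) or (horizontal distance between link2 and seat3 below 0.01 m and z of link2 in the frame of seat3 below 0.003 m and angle between the x axis of link2 and the x axis of seat3, either way round below 0.07 rad) or (horizontal distance between link2 and seat4 below 0.01 m and z of link2 in the frame of seat4 below 0.003 m and angle between the x axis of link2 and the x axis of seat4, either way round below 0.07 rad)) and ((horizontal distance between link3 and seat0 below 0.01 m and z of link3 in the frame of seat0 below 0.003 m and angle between the x axis of link3 and the x axis of seat0, either way round below 0.07 rad) or (horizontal distance between link3 and seat1 below 0.01 m and z of link3 in the frame of seat1 below 0.003 m and angle between the x axis of link3 and the x axis of seat1, either way round below 0.07 rad) or (horizontal distance between link3 and seat2 below 0.01 m and z of link3 in the frame of seat2 below 0.003 m and angle between the x axis of link3 and the x axis of seat2, either way round below 0.07 rad) or (horizontal distance between link3 and seat3 below 0.01 m and z of link3 in the frame of seat3 below 0.003 m and angle between the x axis of link3 and the x axis of seat3, either way round below 0.07 rad) or (horizontal distance between link3 and seat4 below 0.01 m and z of link3 in the frame of seat4 below 0.003 m and angle between the x axis of link3 and the x axis of seat4, either way round below 0.07 rad)) and ((horizontal distance between kept and seat0 below 0.01 m and z of kept in the frame of seat0 below 0.003 m and angle between the x axis of kept and the x axis of seat0, either way round below 0.07 rad) or (horizontal distance between kept and seat1 below 0.01 m and z of kept in the frame of seat1 below 0.003 m and angle between the x axis of kept and the x axis of seat1, either way round below 0.07 rad) or (horizontal distance between kept and seat2 below 0.01 m and z of kept in the frame of seat2 below 0.003 m and angle between the x axis of kept and the x axis of seat2, either way round below 0.07 rad) or (horizontal distance between kept and seat3 below 0.01 m and z of kept in the frame of seat3 below 0.003 m and angle between the x axis of kept and the x axis of seat3, either way round below 0.07 rad) or (horizontal distance between kept and seat4 below 0.01 m and z of kept in the frame of seat4 below 0.003 m and angle between the x axis of kept and the x axis of seat4, either way round below 0.07 rad)) and value of joint lever above 0.7 rad), for 0.3 s.
3. the lever is lifted back up to its latched place (value of joint lever below 0.12 rad), for 0.2 s.
At the end, for the whole second after the job is handed in: Lever latched up (under 0.12 rad), button out; both spent links at rest in the bin (centres inside its walls, under 45 mm above its floor); every fresh link and the good one seated: centre within 10 mm of a seat from above, under 3 mm above it, within 0.07 rad of its x (x of spent0 in the frame of scrap_in between -0.09 and 0.09 m and y of spent0 in the frame of scrap_in between -0.08 and 0.08 m and z of each of spent0, spent1 in the frame of scrap_in below 0.045 m and x of spent1 in the frame of scrap_in between -0.09 and 0.09 m and y of spent1 in the frame of scrap_in between -0.08 and 0.08 m and ((horizontal distance between link0 and seat0 below 0.01 m and z of link0 in the frame of seat0 below 0.003 m and angle between the x axis of link0 and the x axis of seat0, either way round below 0.07 rad) or (horizontal distance between link0 and seat1 below 0.01 m and z of link0 in the frame of seat1 below 0.003 m and angle between the x axis of link0 and the x axis of seat1, either way round below 0.07 rad) or (horizontal distance between link0 and seat2 below 0.01 m and z of link0 in the frame of seat2 below 0.003 m and angle between the x axis of link0 and the x axis of seat2, either way round below 0.07 rad) or (horizontal distance between link0 and seat3 below 0.01 m and z of link0 in the frame of seat3 below 0.003 m and angle between the x axis of link0 and the x axis of seat3, either way round below 0.07 rad) or (horizontal distance between link0 and seat4 below 0.01 m and z of link0 in the frame of seat4 below 0.003 m and angle between the x axis of link0 and the x axis of seat4, either way round below 0.07 rad)) and ((horizontal distance between link1 and seat0 below 0.01 m and z of link1 in the frame of seat0 below 0.003 m and angle between the x axis of link1 and the x axis of seat0, either way round below 0.07 rad) or (horizontal distance between link1 and seat1 below 0.01 m and z of link1 in the frame of seat1 below 0.003 m and angle between the x axis of link1 and the x axis of seat1, either way round below 0.07 rad) or (horizontal distance between link1 and seat2 below 0.01 m and z of link1 in the frame of seat2 below 0.003 m and angle between the x axis of link1 and the x axis of seat2, either way round below 0.07 rad) or (horizontal distance between link1 and seat3 below 0.01 m and z of link1 in the frame of seat3 below 0.003 m and angle between the x axis of link1 and the x axis of seat3, either way round below 0.07 rad) or (horizontal distance between link1 and seat4 below 0.01 m and z of link1 in the frame of seat4 below 0.003 m and angle between the x axis of link1 and the x axis of seat4, either way round below 0.07 rad)) and ((horizontal distance between link2 and seat0 below 0.01 m and z of link2 in the frame of seat0 below 0.003 m and angle between the x axis of link2 and the x axis of seat0, either way round below 0.07 rad) or (horizontal distance between link2 and seat1 below 0.01 m and z of link2 in the frame of seat1 below 0.003 m and angle between the x axis of link2 and the x axis of seat1, either way round below 0.07 rad) or (horizontal distance between link2 and seat2 below 0.01 m and z of link2 in the frame of seat2 below 0.003 m and angle between the x axis of link2 and the x axis of seat2, either way round below 0.07 rad) or (horizontal distance between link2 and seat3 below 0.01 m and z of link2 in the frame of seat3 below 0.003 m and angle between the x axis of link2 and the x axis of seat3, either way round below 0.07 rad) or (horizontal distance between link2 and seat4 below 0.01 m and z of link2 in the frame of seat4 below 0.003 m and angle between the x axis of link2 and the x axis of seat4, either way round below 0.07 rad)) and ((horizontal distance between link3 and seat0 below 0.01 m and z of link3 in the frame of seat0 below 0.003 m and angle between the x axis of link3 and the x axis of seat0, either way round below 0.07 rad) or (horizontal distance between link3 and seat1 below 0.01 m and z of link3 in the frame of seat1 below 0.003 m and angle between the x axis of link3 and the x axis of seat1, either way round below 0.07 rad) or (horizontal distance between link3 and seat2 below 0.01 m and z of link3 in the frame of seat2 below 0.003 m and angle between the x axis of link3 and the x axis of seat2, either way round below 0.07 rad) or (horizontal distance between link3 and seat3 below 0.01 m and z of link3 in the frame of seat3 below 0.003 m and angle between the x axis of link3 and the x axis of seat3, either way round below 0.07 rad) or (horizontal distance between link3 and seat4 below 0.01 m and z of link3 in the frame of seat4 below 0.003 m and angle between the x axis of link3 and the x axis of seat4, either way round below 0.07 rad)) and ((horizontal distance between kept and seat0 below 0.01 m and z of kept in the frame of seat0 below 0.003 m and angle between the x axis of kept and the x axis of seat0, either way round below 0.07 rad) or (horizontal distance between kept and seat1 below 0.01 m and z of kept in the frame of seat1 below 0.003 m and angle between the x axis of kept and the x axis of seat1, either way round below 0.07 rad) or (horizontal distance between kept and seat2 below 0.01 m and z of kept in the frame of seat2 below 0.003 m and angle between the x axis of kept and the x axis of seat2, either way round below 0.07 rad) or (horizontal distance between kept and seat3 below 0.01 m and z of kept in the frame of seat3 below 0.003 m and angle between the x axis of kept and the x axis of seat3, either way round below 0.07 rad) or (horizontal distance between kept and seat4 below 0.01 m and z of kept in the frame of seat4 below 0.003 m and angle between the x axis of kept and the x axis of seat4, either way round below 0.07 rad)) and value of joint lever below 0.12 rad and value of joint test below 0.002 m and linear speed of each of link0, link1, link2, link3, spent0, spent1 below 0.02 m/s); the robot touches nothing.
It fails at once if the good link is taken out of its seat (moved more than 30 mm) (distance of kept from where it was at the start of the episode above 0.03 m).
It fails at once if a spent link is pulled out while the lever is still up (value of joint lever below 0.4 rad and ((distance of spent0 from where it was at the start of the episode above 0.03 m and not (x of spent0 in the frame of scrap_in between -0.09 and 0.09 m and y of spent0 in the frame of scrap_in between -0.08 and 0.08 m and z of spent0 in the frame of scrap_in below 0.045 m)) or (distance of spent1 from where it was at the start of the episode above 0.03 m and not (x of spent1 in the frame of scrap_in between -0.09 and 0.09 m and y of spent1 in the frame of scrap_in between -0.08 and 0.08 m and z of spent1 in the frame of scrap_in below 0.045 m)))).
It fails at once if a bystander is moved more than 40 mm (distance of any of marker, tape, screws, pencil from where it was at the start of the episode above 0.04 m).
Of link0, link1, link2, link3 only 2 to 4 are there at a start; the rules pass over those that are not, and their reading is None.
At some moment in a run one of link0, link1, link2, link3 may be knocked a few centimetres aside while the robot is not near it.
Once in a run the grip may slacken for a moment while it holds something.
It also fails if it takes over 210 s, if anything falls off the work surface, if the arm or the gripper's body presses on something with over 40 N, if the wrist force passes 120 N, or if a joint passes its speed limit or range.

### The arm

A 6-joint arm with a two-finger parallel gripper is mounted at the origin on the work surface. World frame = base frame: x ahead of the robot, y to its left, z up, the work surface at z = 0. Lengths are in m, angles in rad, forces in N, time in s.
With the tool pointing down it reaches from about 0.3 to 0.875 m from the base axis. Payload 6.4 kg.
Tool frame: the origin (TCP) lies where the fingers leave the gripper's body, on its centre line; the fingertips stand 73 mm ahead of it and the grasp point (between the pads) lies 54 mm ahead of it; z points along the fingers, y is the line along which they close (so a half turn about z gives the same grasp; the last joint's range is limited). The gripper opens to 85 mm and grips with 20 to 120 N. Pads are 22 mm wide; open, the fingers measure 114 mm over their backs; the gripper's body (76 mm by 85 mm) begins 54 mm behind the grasp point. The pads swing forward as they close: fully open they stand 13 mm farther back than shut.
Start: joints at [-1.415, 0.181, 1.607, -0, 1.354, -0.206], TCP at [0.204, -0.538, 0.304] pointing down, gripper open.
Joint ranges: [-2.99, 2.99], [-0.89, 2.07], [0.3, 2.58], [-1.14, 4.28], [0, 2.63], [-3.12, 3.12]. Speed limits (rad/s): [2.57, 2.57, 3.01, 3.14, 3.14, 3.14].

### API

Orientations are given as a unit quaternion [w, x, y, z].
In Python, from bench import ctrl gives the robot as it stands.
- The arm moves only by the tool carry_out, never from a script. Its argument "steps" is one flat list of numbers, 7 for each row, row after row: the shift along the tool's x, y, z in m, then the turn, a rotation vector about the tool's x, y, z in rad, then the opening, from 0 (shut) to 1 (fully open). In form: [dx, dy, dz, wx, wy, wz, claw, dx, dy, dz, wx, wy, wz, claw, ...]. A call has 1 to 20 rows; each row is the pose to reach, as a shift and turn from the pose commanded when the call began, along the tool's axes at that moment; what a row does not reach only later rows make up. A row lasts 1/10 s, in which the tool goes at most 50 mm and 8.59 degrees, less where a joint would pass 70% of its speed; a pose out of reach is approached as far as the arm can. A call with a gripper value outside its range is refused whole. The fingers move at their own pace and stop on an object; the grip force is fixed at half the most. Time passes only in rows, so rows that repeat a pose let the fingers close. It gives the time, the measured TCP pose, the force, the opening and the grip force at its end, in the units of the state.
- ctrl.get_obs(): the state, without advancing time (a new reading comes with each control period).
- ctrl.camera(name): name is "scene" or "top"; returns the picture (420x560x3 uint8, red, green, blue); there is no depth.
- ctrl.camera_params(name): a dict with "vertical_fov" (degrees; the focal length in pixels is half the picture's height over the tangent of half this angle, whatever the lens; pixels are square), "cx", "cy" (the principal point, pixels), "cam_to_world" (4x4, takes a point from camera to world coordinates). Camera axes: x right, y down, z forward; pixel columns grow to the right and rows downward; lengths in m; the calibration is good to about 2 mm. A picture is of the moment at which its call begins. camera_params takes no time and is no camera call.
- ctrl.hand_in(): hands the job in; it is judged then, once.
The state is a dict: "time_s": time; "q": joint angles; "dq": joint speeds; "joint_efforts": joint torques, N m; "eef_pos": TCP position; "eef_rot": TCP orientation; "wrist_force": force on the tool from outside, world axes, zero at the start; "torque": the same for the moment, N m; "opening": opening from 0.0 (shut) to 1.0 (fully open); "grasp_force": force on a finger pad.
Only numpy, scipy, OpenCV 4.12 (cv2) and the standard library are available. Lean on these libraries where they do the work, as an engineer would, in place of code of your own. Each camera call takes 0.05 s, during which the arm holds its last target. There are 200 camera calls.

## Working session

There is one attempt and no reset: what is moved stays moved. The work goes in short steps, Python scripts to look and compute and a tool call to move; the robot and the scene stay as the last step left them, time stands still between calls to the robot, and variables do not carry over. Pictures are saved under pics/ and viewed, at most 14 in all, crops included, and the job is handed in when it is done.

Besides the shell and the picture viewer there is one more tool, called after "Call:" as a command line: name --argument value ..., lists and objects as JSON in quotes. carry_out: Moves the arm, as the interface text tells. Its arguments: {"type":"object","properties":{"steps":{"type":"array"}},"required":["steps"]}

```bash
mkdir -p pics; ls; cat > h.py <<'E'
import numpy as np, cv2
from bench import ctrl
def shot(n,f):
    im=ctrl.camera(n); cv2.imwrite(f'pics/{f}.png',im[:,:,::-1]); return im
def par(n):
    p=ctrl.camera_params(n); T=np.array(p['cam_to_world']); f=210/np.tan(np.radians(p['vertical_fov'])/2)
    return p,T,f
def ray(n,u,v,z):
    p,T,f=par(n); d=T[:3,:3]@np.array([(u-p['cx'])/f,(v-p['cy'])/f,1]); o=T[:3,3]
    return o+d*(z-o[2])/d[2]
def proj(n,P):
    p,T,f=par(n); c=T[:3,:3].T@(np.array(P)-T[:3,3]); return np.array([p['cx']+f*c[0]/c[2],p['cy']+f*c[1]/c[2]])
E
python3 - <<'E'
from h import *
shot('top','t0');shot('scene','s0')
for n in('top','scene'):
    p,T,f=par(n);print(n,p,f)
o=ctrl.get_obs();print(o)
E
```

```text
pics
top {'vertical_fov': 53.163192287386984, 'cx': 277.6314571014588, 'cy': 207.05738379754516, 'cam_to_world': array([[-0.09661783, -0.97332498,  0.20809488,  0.25299168],
       [-0.99530325,  0.09574872, -0.01426952,  0.03341875],
       [-0.00603594, -0.2084962 , -0.97800455,  1.36888242],
       [ 0.        ,  0.        ,  0.        ,  1.        ]])} 419.6969726492666
scene {'vertical_fov': 52.30638999058678, 'cx': 271.92309378485385, 'cy': 208.21845862824907, 'cam_to_world': array([[-0.85475791,  0.27698995, -0.43893675,  0.95032562],
       [ 0.5189461 ,  0.47100953, -0.7133337 ,  0.76800028],
       [ 0.00915712, -0.83751214, -0.54634198,  0.67743184],
       [ 0.        ,  0.        ,  0.        ,  1.        ]])} 427.65788415130623
{'time_s': 0.1, 'q': array([-1.41530065e+00,  1.81483714e-01,  1.60788385e+00,  1.35073109e-05,
        1.35381352e+00, -2.06287574e-01]), 'dq': array([-0.00060765, -0.00123464, -0.00156093,  0.00165188,  0.00180156,
       -0.00030473]), 'joint_efforts': array([ 1.87502096e-04, -4.45881736e+01, -3.52235448e+01, -3.98145121e-04,
        4.14764727e-03,  7.84291725e-07]), 'eef_pos': array([ 0.20348364, -0.53738903,  0.30307629]), 'eef_rot': array([-7.93791764e-04,  9.83683626e-01,  1.79905231e-01,  2.67596910e-05]), 'wrist_force': array([0.81159522, 0.33763485, 0.74269073]), 'torque': array([-0.02888004, -0.01169718, -0.03218319]), 'grasp_force': 0.0, 'opening': 0.9982457608807149}
```

View pics/t0.png

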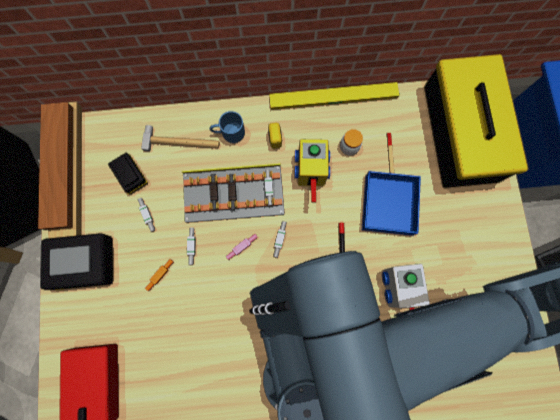

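View pics/s0.png

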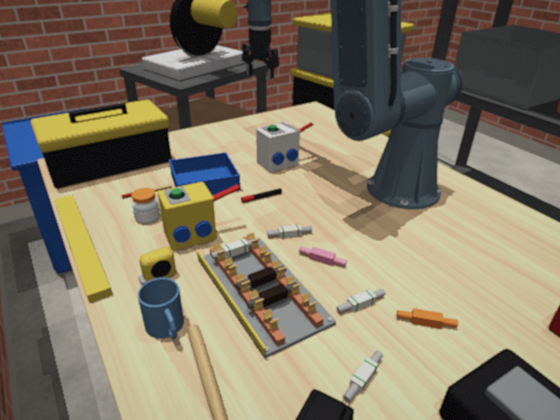

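The top view shows the rail around (233,193): spent links at (213,192) and (232,190), the kept link at (269,187). Fresh links lie at (146,214), (191,246) and (280,239). The trip box is at (314,158) with its button at (314,150) and lever tip at (313,200); the bin is at (391,203). I'll zoom in to measure.

```bash
python3 - <<'E'
from h import *
im=cv2.imread('pics/t0.png')
c=cv2.resize(im[125:275,125:325],None,fx=4,fy=4,interpolation=cv2.INTER_CUBIC);cv2.imwrite('pics/c0.png',c)
P=lambda u,v,z:print((u,v),ray('top',u,v,z).round(3))
P(314,150,.144);P(391,203,.005);P(313,200,.115)
for u,v in((146,214),(191,246),(280,239)):P(u,v,.024)
E
```

```text
(314, 150) [ 0.681 -0.113  0.144]
(391, 203) [ 0.52  -0.363  0.005]
(313, 200) [ 0.531 -0.095  0.115]
(146, 214) [0.558 0.445 0.024]
(191, 246) [0.439 0.304 0.024]
(280, 239) [0.434 0.016 0.024]
```

View pics/c0.png

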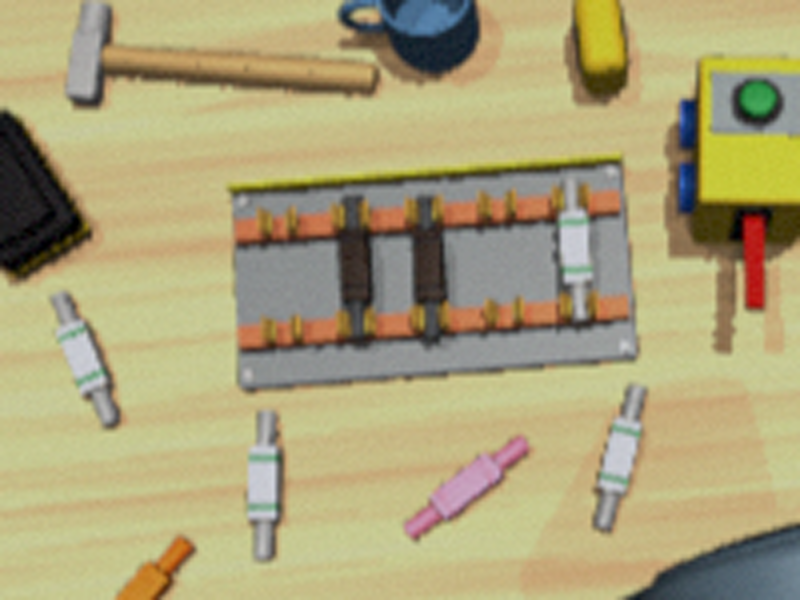

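```bash
cat >> h.py <<'E'
def cr(x,y,z,u0=125,v0=125,s=4): return ray('top',u0+(x+.5)/s-.5,v0+(y+.5)/s-.5,z)
def link(a,b,z=.016):
    a=cr(*a,z);b=cr(*b,z);c=(a+b)/2;d=a-b;return c[:2].round(4),np.degrees(np.arctan2(d[1],d[0])).round(1),np.hypot(*d[:2]).round(3)
E
python3 - <<'E'
from h import *
C=[cr(*p,.012)[:2] for p in((236,190),(620,165),(636,357),(241,389))]
print('rail',np.array(C).round(4).tolist(),'c',np.mean(C,0).round(4))
print('len',[np.linalg.norm(C[i]-C[(i+1)%4]).round(3) for i in range(4)])
for a,b in((1,0),(2,3)):
    d=C[b]-C[a];print('y axis deg',np.degrees(np.arctan2(d[1],d[0])))
for a,b in((1,2),(0,3)):
    d=C[a]-C[b];print('x axis deg',np.degrees(np.arctan2(d[1],d[0])))
for n,a,b in(('kept',(571,182),(581,319)),('s1',(426,200),(432,340)),('s0',(352,200),(359,340))): print(n,link(a,b,.042))
for n,a,b in(('A',(62,294),(111,424)),('B',(266,411),(263,558)),('C',(638,386),(602,528))): print(n,link(a,b))
print('button',cr(757,99,.144),'lever end',cr(755,306,.118),'lever base',cr(754,215,.098))
E
```

```text
rail [[0.6925, 0.3173], [0.6825, -0.0068], [0.5169, -0.0038], [0.522, 0.3217]] c [0.6035 0.1571]
len [np.float64(0.324), np.float64(0.166), np.float64(0.326), np.float64(0.171)]
y axis deg 88.23529026209329
y axis deg 89.10611867415889
x axis deg -1.039302914434562
x axis deg -1.4873183569998918
kept (array([0.6045, 0.0369]), np.float64(-1.2), np.float64(0.116))
s1 (array([0.6   , 0.1577]), np.float64(-1.9), np.float64(0.118))
s0 (array([0.6059, 0.2173]), np.float64(-0.9), np.float64(0.118))
A (array([0.5591, 0.4464]), np.float64(18.0), np.float64(0.119))
B (array([0.4415, 0.3059]), np.float64(-4.2), np.float64(0.119))
C (array([0.4357, 0.0173]), np.float64(-19.7), np.float64(0.119))
button [ 0.68307858 -0.11278756  0.144     ] lever end [ 0.52690175 -0.09529927  0.118     ] lever base [ 0.60415615 -0.10494965  0.098     ]
```

```bash
cat >> h.py <<'E'
from scipy.spatial.transform import Rotation as R
def d(x,y,z,yaw,tilt=0):
    o=ctrl.get_obs(); q=o['eef_rot']; R0=R.from_quat([q[1],q[2],q[3],q[0]])
    a=np.radians(yaw); Rt=R.from_matrix(np.array([[np.cos(a),np.sin(a),0],[np.sin(a),-np.cos(a),0],[0,0,-1]]))*R.from_euler('y',tilt,degrees=True)
    w=(R0.inv()*Rt).as_rotvec(); s=R0.inv().apply(np.array([x,y,z])-o['eef_pos'])
    print('t',round(o['time_s'],2),'shift',s.round(4),'turn',w.round(4))
E
python3 - <<'E'
from h import *
d(.683,-.113,.25,-6)
E
```

```text
t 0.1 shift [ 0.5987 -0.2271  0.0536] turn [-0.0016  0.      0.4665]
```

Call:
carry_out --steps '[0.599, -0.227, 0, 0, 0, 0.466, 0, 0.599, -0.227, 0, 0, 0, 0.466, 0, 0.599, -0.227, 0, 0, 0, 0.466, 0, 0.599, -0.227, 0, 0, 0, 0.466, 0, 0.599, -0.227, 0, 0, 0, 0.466, 0, 0.599, -0.227, 0, 0, 0, 0.466, 0, 0.599, -0.227, 0, 0, 0, 0.466, 0, 0.599, -0.227, 0, 0, 0, 0.466, 0, 0.599, -0.227, 0, 0, 0, 0.466, 0, 0.599, -0.227, 0, 0, 0, 0.466, 0, 0.599, -0.227, 0, 0, 0, 0.466, 0, 0.599, -0.227, 0, 0, 0, 0.466, 0, 0.599, -0.227, 0, 0, 0, 0.466, 0, 0.599, -0.227, 0, 0, 0, 0.466, 0, 0.599, -0.227, 0, 0, 0, 0.466, 0, 0.599, -0.227, 0.053, 0, 0, 0.466, 0, 0.599, -0.227, 0.053, 0, 0, 0.466, 0]'

```text
time_s: 1.8
eef_pos: [0.6796, -0.1135, 0.2442]
eef_rot: [-0.001, 0.999, -0.053, -0.006]
wrist_force: [-1.7, -0.4, -2.0]
opening: 0.001
grasp_force: 0.0
```

```bash
python3 - <<'E'
from h import *
shot('top','t1');shot('scene','s1')
d(.683,-.113,.217,-6); o=ctrl.get_obs();print(o['eef_pos'],o['wrist_force'],o['opening'])
im=cv2.imread('pics/t1.png');a=cv2.imread('pics/s1.png')[80:300,100:380]
cv2.imwrite('pics/m1.png',np.hstack([cv2.resize(im,None,fx=.8,fy=.8),cv2.resize(a,(428,336))])[:,:800])
E
```

```text
t 1.9 shift [ 0.0013 -0.0013  0.0322] turn [-0.0009  0.0049 -0.001 ]
[ 0.68168678 -0.11420683  0.24922493] [-0.26565097  0.51200406 -0.42349011] 0.0027656041672030995
```

View pics/m1.png

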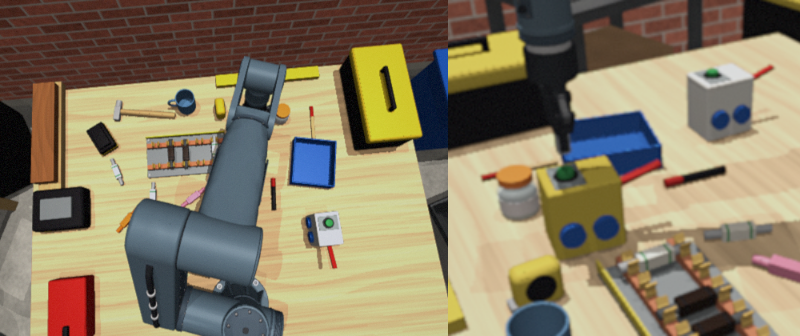

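The fingertips are right over the green button, and no fourth link shows in the area that was hidden before. I'll press now.

Call:
carry_out --steps '[0.001, -0.001, 0.02, 0, 0, 0, 0, 0.001, -0.001, 0.03, 0, 0, 0, 0, 0.001, -0.001, 0.034, 0, 0, 0, 0, 0.001, -0.001, 0.036, 0, 0, 0, 0, 0.001, -0.001, 0.038, 0, 0, 0, 0, 0.001, -0.001, 0.038, 0, 0, 0, 0]'

```text
time_s: 2.5
eef_pos: [0.6849, -0.1127, 0.2136]
eef_rot: [0.0, 0.999, -0.052, 0.001]
wrist_force: [0.7, -0.2, 1.0]
opening: 0.001
grasp_force: 0.7
```

Call:
carry_out --steps '[0, 0, 0.002, 0, 0, 0, 0, 0, 0, 0.004, 0, 0, 0, 0, 0, 0, 0.004, 0, 0, 0, 0, 0, 0, 0.004, 0, 0, 0, 0]'

```text
time_s: 2.9
eef_pos: [0.685, -0.1127, 0.2097]
eef_rot: [0.0, 0.999, -0.052, 0.001]
wrist_force: [-1.9, -0.3, 5.7]
opening: 0.004
grasp_force: 2.6
```

```bash
python3 - <<'E'
from h import *
im=shot('scene','s2');o=ctrl.get_obs();print(o['eef_pos'],o['wrist_force'])
cv2.imwrite('pics/m2.png',cv2.resize(im[160:300,110:310,::-1],None,fx=3,fy=3))
E
```

```text
[ 0.68495961 -0.11271648  0.20970164] [-1.99815456  0.51633139  5.29429618]
```

View pics/m2.png

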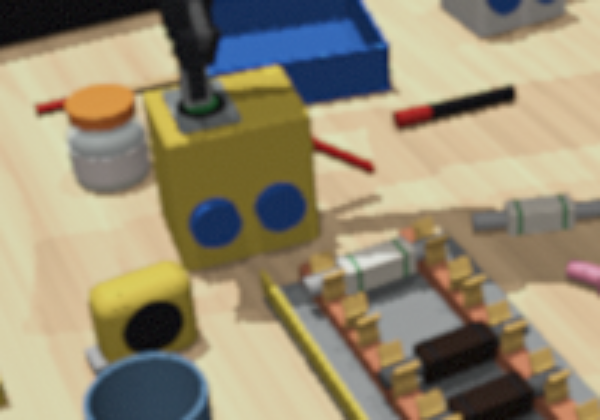

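The lever is down. Next I lift off and go over the seat-2 spent link.

```bash
python3 - <<'E'
from h import *
d(.6035,.157,.20,-1.3)
E
```

```text
t 2.95 shift [-0.1091 -0.2598  0.0094] turn [ 0.0004 -0.0015 -0.0815]
```

Call:
carry_out --steps '[0, 0, -0.03, 0, 0, 0, 0, 0, 0, -0.05, 0, 0, 0, 0, -0.109, -0.26, -0.05, 0, 0, -0.08, 0.5, -0.109, -0.26, -0.05, 0, 0, -0.08, 0.5, -0.109, -0.26, -0.05, 0, 0, -0.08, 0.5, -0.109, -0.26, -0.05, 0, 0, -0.08, 0.5, -0.109, -0.26, -0.05, 0, 0, -0.08, 0.5, -0.109, -0.26, -0.05, 0, 0, -0.08, 0.5, -0.109, -0.26, -0.05, 0, 0, -0.08, 0.5, -0.109, -0.26, 0.0, 0, 0, -0.08, 0.5, -0.109, -0.26, 0.01, 0, 0, -0.08, 0.5, -0.109, -0.26, 0.01, 0, 0, -0.08, 0.5, -0.109, -0.26, 0.01, 0, 0, -0.08, 0.5]'

```text
time_s: 4.25
eef_pos: [0.6038, 0.1567, 0.1997]
eef_rot: [-0.0, 1.0, -0.013, 0.0]
wrist_force: [-0.1, -0.4, 0.2]
opening: 0.502
grasp_force: 0.0
```

```bash
python3 - <<'E'
from h import *
a=shot('top','t3');im=shot('scene','s3');o=ctrl.get_obs();print(o['opening']);d(.6035,.157,.094,-1.3)
cv2.imwrite('pics/m3.png',np.hstack([cv2.resize(a[100:280,100:320,::-1],(440,360)),cv2.resize(im[170:350,180:360,::-1],(360,360))]))
E
```

```text
0.5005110879758483
t 4.35 shift [-1.300e-03 -1.000e-04  1.068e-01] turn [-0.0003 -0.003  -0.0024]
```

View pics/m3.png

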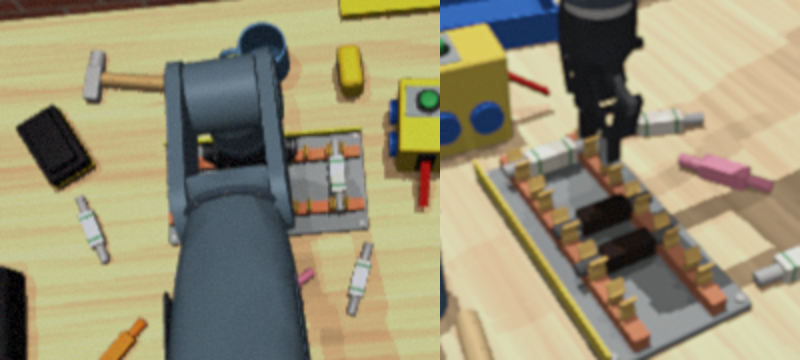

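The gripper hangs above the seat-2 link as planned. I'll descend and grip.

Call:
carry_out --steps '[-0.001, 0, 0.05, 0, 0, 0, 0.5, -0.001, 0, 0.085, 0, 0, 0, 0.5, -0.001, 0, 0.1, 0, 0, 0, 0.5, -0.001, 0, 0.106, 0, 0, 0, 0.5, -0.001, 0, 0.106, 0, 0, 0, 0.5, -0.001, 0, 0.106, 0, 0, 0, 0, -0.001, 0, 0.106, 0, 0, 0, 0, -0.001, 0, 0.106, 0, 0, 0, 0, -0.001, 0, 0.106, 0, 0, 0, 0, -0.001, 0, 0.106, 0, 0, 0, 0]'

```text
time_s: 5.35
eef_pos: [0.6038, 0.1574, 0.0953]
eef_rot: [-0.0, 1.0, -0.012, 0.002]
wrist_force: [-1.2, -0.2, 5.5]
opening: 0.269
grasp_force: 59.5
```

Call:
carry_out --steps '[0, 0, -0.004, 0, 0, 0, 0, 0, 0, -0.01, 0, 0, 0, 0, 0, 0, -0.02, 0, 0, 0, 0, 0, 0, -0.05, 0, 0, 0, 0, 0, 0, -0.1, 0, 0, 0, 0, 0, 0, -0.15, 0, 0, 0, 0, 0, 0, -0.16, 0, 0, 0, 0, 0, 0, -0.16, 0, 0, 0, 0]'

```text
time_s: 6.15
eef_pos: [0.6034, 0.1577, 0.2572]
eef_rot: [-0.0, 1.0, -0.012, 0.003]
wrist_force: [-0.0, 0.3, -1.9]
opening: 0.27
grasp_force: 60.9
```

```bash
python3 - <<'E'
from h import *
o=ctrl.get_obs();print(o['opening'],o['grasp_force'],o['eef_pos']);d(.52,-.398,.085,-5)
for p in((369,172),(420,175),(416,235),(363,231)):print(ray('top',*p,.055).round(3))
E
```

```text
0.27015844838079406 60.87452173233032 [0.60340942 0.15774763 0.2571529 ]
t 6.15 shift [-0.0711  0.5578  0.1712] turn [-0.0011 -0.0065  0.0632]
[ 0.62  -0.293  0.055]
[ 0.593 -0.456  0.055]
[ 0.4   -0.411  0.055]
[ 0.429 -0.247  0.055]
```

```bash
python3 - <<'E'
from h import *
d(.505,-.389,.087,-13)
E
```

```text
t 6.15 shift [-0.0863  0.5491  0.1691] turn [-0.0016 -0.0064  0.2028]
```

Call:
carry_out --steps '[-0.086, 0.549, 0, 0, 0, 0.203, 0, -0.086, 0.549, 0, 0, 0, 0.203, 0, -0.086, 0.549, 0, 0, 0, 0.203, 0, -0.086, 0.549, 0, 0, 0, 0.203, 0, -0.086, 0.549, 0, 0, 0, 0.203, 0, -0.086, 0.549, 0, 0, 0, 0.203, 0, -0.086, 0.549, 0, 0, 0, 0.203, 0, -0.086, 0.549, 0, 0, 0, 0.203, 0, -0.086, 0.549, 0, 0, 0, 0.203, 0, -0.086, 0.549, 0, 0, 0, 0.203, 0, -0.086, 0.549, 0, 0, 0, 0.203, 0, -0.086, 0.549, 0, 0, 0, 0.203, 0, -0.086, 0.549, 0, 0, 0, 0.203, 0, -0.086, 0.549, 0, 0, 0, 0.203, 0, -0.086, 0.549, 0.05, 0, 0, 0.203, 0, -0.086, 0.549, 0.08, 0, 0, 0.203, 0, -0.086, 0.549, 0.08, 0, 0, 0.203, 0]'

```text
time_s: 7.85
eef_pos: [0.5011, -0.3845, 0.1671]
eef_rot: [-0.004, 0.994, -0.112, -0.004]
wrist_force: [-0.2, 1.2, -1.5]
opening: 0.269
grasp_force: 60.7
```

```bash
python3 - <<'E'
from h import *
a=shot('top','t4');im=shot('scene','s4');o=ctrl.get_obs();print(o['opening'],o['grasp_force']);d(.505,-.389,.087,-13)
cv2.imwrite('pics/m4.png',np.hstack([cv2.resize(a[100:280,100:460,::-1],(500,250)),cv2.resize(im[120:250,120:276,::-1],(300,250))]))
E
```

```text
0.27073634068565366 60.71928262710571
t 7.95 shift [0.002  0.001  0.0859] turn [-0.0011  0.0013  0.0016]
```

View pics/m4.png

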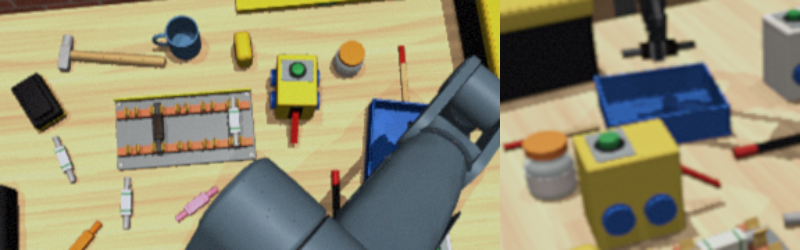

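The spent link hangs over the bin, so I'll lower and release it.

Call:
carry_out --steps '[0.002, 0.001, 0.04, 0, 0, 0, 0, 0.002, 0.001, 0.075, 0, 0, 0, 0, 0.002, 0.001, 0.084, 0, 0, 0, 0, 0.002, 0.001, 0.084, 0, 0, 0, 0, 0.002, 0.001, 0.084, 0, 0, 0, 0.5, 0.002, 0.001, 0.084, 0, 0, 0, 0.5, 0.002, 0.001, 0.084, 0, 0, 0, 0.5, 0.002, 0.001, 0.05, 0, 0, 0, 0.5, 0.002, 0.001, 0, 0, 0, 0, 0.5, 0.002, 0.001, -0.05, 0, 0, 0, 0.5, 0.002, 0.001, -0.08, 0, 0, 0, 0.5]'

```text
time_s: 9.05
eef_pos: [0.5057, -0.392, 0.259]
eef_rot: [0.002, 0.994, -0.113, 0.003]
wrist_force: [1.8, -1.6, -0.1]
opening: 0.501
grasp_force: 0.0
```

```bash
python3 - <<'E'
from h import *
d(.605,.217,.25,-1.3)
E
```

```text
t 9.05 shift [-0.0405 -0.6157  0.0061] turn [ 0.0049 -0.0056 -0.2045]
```

Call:
carry_out --steps '[-0.04, -0.616, 0, 0, 0, -0.204, 0.5, -0.04, -0.616, 0, 0, 0, -0.204, 0.5, -0.04, -0.616, 0, 0, 0, -0.204, 0.5, -0.04, -0.616, 0, 0, 0, -0.204, 0.5, -0.04, -0.616, 0, 0, 0, -0.204, 0.5, -0.04, -0.616, 0, 0, 0, -0.204, 0.5, -0.04, -0.616, 0, 0, 0, -0.204, 0.5, -0.04, -0.616, 0, 0, 0, -0.204, 0.5, -0.04, -0.616, 0, 0, 0, -0.204, 0.5, -0.04, -0.616, 0, 0, 0, -0.204, 0.5, -0.04, -0.616, 0, 0, 0, -0.204, 0.5, -0.04, -0.616, 0, 0, 0, -0.204, 0.5, -0.04, -0.616, 0, 0, 0, -0.204, 0.5, -0.04, -0.616, 0, 0, 0, -0.204, 0.5, -0.04, -0.616, 0, 0, 0, -0.204, 0.5, -0.04, -0.616, 0.05, 0, 0, -0.204, 0.5, -0.04, -0.616, 0.07, 0, 0, -0.204, 0.5, -0.04, -0.616, 0.07, 0, 0, -0.204, 0.5, -0.04, -0.616, 0.07, 0, 0, -0.204, 0.5]'

```text
time_s: 10.95
eef_pos: [0.6049, 0.2168, 0.1836]
eef_rot: [0.0, 1.0, -0.013, 0.0]
wrist_force: [-0.6, -0.3, 0.3]
opening: 0.496
grasp_force: 0.0
```

```bash
python3 - <<'E'
from h import *
d(.605,.217,.094,-1.3);shot('scene','s5')
E
```

```text
t 10.95 shift [ 0.0001 -0.0002  0.0896] turn [ 0.0002 -0.0002 -0.0026]
```

Call:
carry_out --steps '[0, 0, 0.045, 0, 0, 0, 0.5, 0, 0, 0.075, 0, 0, 0, 0.5, 0, 0, 0.087, 0, 0, 0, 0.5, 0, 0, 0.089, 0, 0, 0, 0.5, 0, 0, 0.089, 0, 0, 0, 0, 0, 0, 0.089, 0, 0, 0, 0, 0, 0, 0.089, 0, 0, 0, 0, 0, 0, 0.089, 0, 0, 0, 0, 0, 0, 0.085, 0, 0, 0, 0, 0, 0, 0.078, 0, 0, 0, 0, 0, 0, 0.068, 0, 0, 0, 0, 0, 0, 0.03, 0, 0, 0, 0, 0, 0, -0.02, 0, 0, 0, 0, 0, 0, -0.065, 0, 0, 0, 0, 0, 0, -0.075, 0, 0, 0, 0]'

```text
time_s: 12.5
eef_pos: [0.6072, 0.2197, 0.2668]
eef_rot: [-0.002, 1.0, -0.011, 0.006]
wrist_force: [0.4, 0.4, -0.4]
opening: 0.266
grasp_force: 61.0
```

```bash
python3 - <<'E'
from h import *
d(.521,-.321,.087,-13)
E
```

```text
t 12.5 shift [-0.0761  0.5431  0.177 ] turn [-0.0048 -0.0121  0.2042]
```

Call:
carry_out --steps '[-0.074, 0.542, 0, 0, 0, 0.204, 0, -0.074, 0.542, 0, 0, 0, 0.204, 0, -0.074, 0.542, 0, 0, 0, 0.204, 0, -0.074, 0.542, 0, 0, 0, 0.204, 0, -0.074, 0.542, 0, 0, 0, 0.204, 0, -0.074, 0.542, 0, 0, 0, 0.204, 0, -0.074, 0.542, 0, 0, 0, 0.204, 0, -0.074, 0.542, 0, 0, 0, 0.204, 0, -0.074, 0.542, 0, 0, 0, 0.204, 0, -0.074, 0.542, 0, 0, 0, 0.204, 0, -0.074, 0.542, 0, 0, 0, 0.204, 0, -0.074, 0.542, 0, 0, 0, 0.204, 0, -0.074, 0.542, 0, 0, 0, 0.204, 0, -0.074, 0.542, 0.05, 0, 0, 0.204, 0, -0.074, 0.542, 0.08, 0, 0, 0.204, 0, -0.074, 0.542, 0.08, 0, 0, 0.204, 0]'

```text
time_s: 14.1
eef_pos: [0.5159, -0.3176, 0.173]
eef_rot: [-0.003, 0.994, -0.112, -0.004]
wrist_force: [-0.9, 0.6, -1.7]
opening: 0.27
grasp_force: 60.8
```

```bash
python3 - <<'E'
from h import *
d(.521,-.321,.087,-13);print(ctrl.get_obs()['grasp_force'])
E
```

```text
t 14.1 shift [0.0065 0.0027 0.0859] turn [-0.0057  0.0086  0.0015]
60.82955718040466
```

Call:
carry_out --steps '[0.002, 0.001, 0.04, 0, 0, 0, 0, 0.002, 0.001, 0.075, 0, 0, 0, 0, 0.002, 0.001, 0.085, 0, 0, 0, 0, 0.002, 0.001, 0.085, 0, 0, 0, 0, 0.002, 0.001, 0.085, 0, 0, 0, 0.42, 0.002, 0.001, 0.085, 0, 0, 0, 0.42, 0.002, 0.001, 0.085, 0, 0, 0, 0.42, 0.002, 0.001, 0.05, 0, 0, 0, 0.42, 0.002, 0.001, 0, 0, 0, 0, 0.42, 0.002, 0.001, -0.05, 0, 0, 0, 0.42, 0.002, 0.001, -0.08, 0, 0, 0, 0.42]'

```text
time_s: 15.2
eef_pos: [0.5207, -0.3242, 0.2639]
eef_rot: [0.002, 0.994, -0.113, 0.003]
wrist_force: [0.7, -0.9, 0.9]
opening: 0.42
grasp_force: 0.0
```

```bash
python3 - <<'E'
from h import *
a=shot('top','t6');im=shot('scene','s6')
cv2.imwrite('pics/m6.png',np.hstack([cv2.resize(a[:,40:440,::-1],(500,525)),cv2.resize(im[120:410,120:286,::-1],(300,525))]))
d(.4357,.0173,.25,-19.7)
E
```

```text
t 15.3 shift [-0.1612 -0.3144  0.0119] turn [ 0.0057 -0.0115  0.1167]
```

View pics/m6.png

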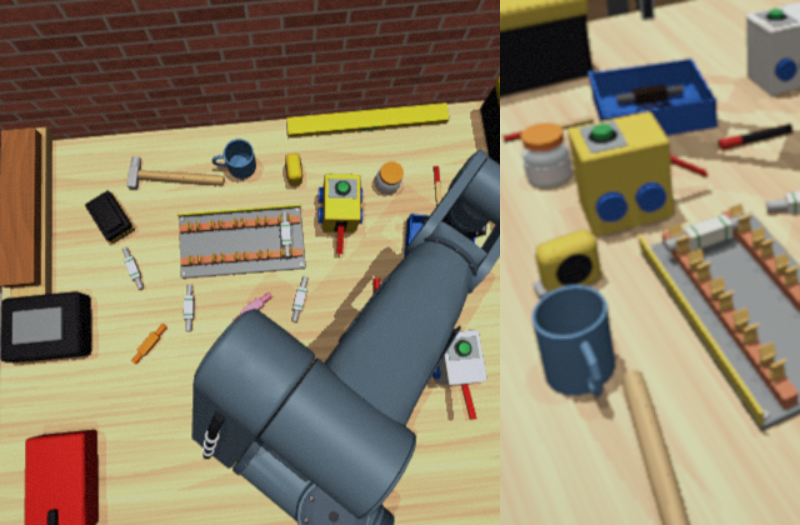

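Both spent links lie in the bin, and all three fresh links are where they were (C at about (281,239), B (191,246), A (146,214) in the full picture). Next is C.

Call:
carry_out --steps '[-0.161, -0.314, 0, 0, 0, 0.117, 0.7, -0.161, -0.314, 0, 0, 0, 0.117, 0.7, -0.161, -0.314, 0, 0, 0, 0.117, 0.7, -0.161, -0.314, 0, 0, 0, 0.117, 0.7, -0.161, -0.314, 0, 0, 0, 0.117, 0.7, -0.161, -0.314, 0, 0, 0, 0.117, 0.7, -0.161, -0.314, 0, 0, 0, 0.117, 0.7, -0.161, -0.314, 0, 0, 0, 0.117, 0.7, -0.161, -0.314, 0, 0, 0, 0.117, 0.7, -0.161, -0.314, 0.05, 0, 0, 0.117, 0.7, -0.161, -0.314, 0.1, 0, 0, 0.117, 0.7, -0.161, -0.314, 0.12, 0, 0, 0.117, 0.7, -0.161, -0.314, 0.12, 0, 0, 0.117, 0.7, -0.161, -0.314, 0.12, 0, 0, 0.117, 0.7]'

```text
time_s: 16.7
eef_pos: [0.4341, 0.0178, 0.1382]
eef_rot: [0.0, 0.985, -0.172, -0.0]
wrist_force: [-0.1, 1.1, -0.1]
opening: 0.7
grasp_force: 0.0
```

```bash
python3 - <<'E'
from h import *
a=shot('top','t7');im=shot('scene','s7')
cv2.imwrite('pics/m7.png',np.hstack([cv2.resize(a[160:280,200:320,::-1],(400,400)),cv2.resize(im[180:300,230:350,::-1],(400,400))]))
d(.4357,.0173,.075,-19.7)
E
```

```text
t 16.8 shift [0.0007 0.0004 0.0645] turn [-0.0003 -0.0032 -0.0015]
```

View pics/m7.png

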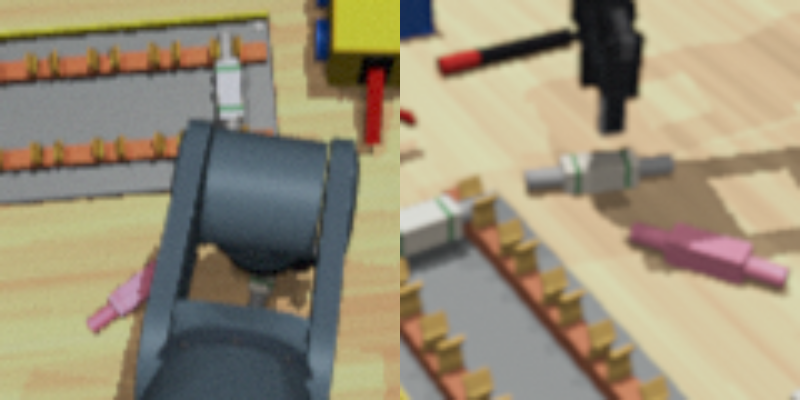

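The gripper is centred over link C. I'll descend, grip and lift.

Call:
carry_out --steps '[0, 0, 0.04, 0, 0, 0, 0.7, 0, 0, 0.06, 0, 0, 0, 0.7, 0, 0, 0.064, 0, 0, 0, 0.7, 0, 0, 0.064, 0, 0, 0, 0.7, 0, 0, 0.064, 0, 0, 0, 0, 0, 0, 0.064, 0, 0, 0, 0, 0, 0, 0.064, 0, 0, 0, 0, 0, 0, 0.064, 0, 0, 0, 0, 0, 0, 0.064, 0, 0, 0, 0, 0, 0, 0.04, 0, 0, 0, 0, 0, 0, 0, 0, 0, 0, 0, 0, 0, -0.05, 0, 0, 0, 0, 0, 0, -0.07, 0, 0, 0, 0, 0, 0, -0.07, 0, 0, 0, 0]'

```text
time_s: 18.2
eef_pos: [0.4357, 0.0186, 0.2119]
eef_rot: [0.0, 0.985, -0.171, 0.004]
wrist_force: [0.3, -0.7, -1.4]
opening: 0.264
grasp_force: 59.5
```

```bash
python3 - <<'E'
from h import *
d(.6021,.097,.17,-1.3);print(ctrl.get_obs()['grasp_force'])
E
```

```text
t 18.2 shift [ 0.1299 -0.1299  0.0432] turn [ 0.0004 -0.0086 -0.3212]
59.50579047203064
```

Call:
carry_out --steps '[0.13, -0.13, 0, 0, 0, -0.321, 0, 0.13, -0.13, 0, 0, 0, -0.321, 0, 0.13, -0.13, 0, 0, 0, -0.321, 0, 0.13, -0.13, 0, 0, 0, -0.321, 0, 0.13, -0.13, 0, 0, 0, -0.321, 0, 0.13, -0.13, 0.04, 0, 0, -0.321, 0, 0.13, -0.13, 0.043, 0, 0, -0.321, 0, 0.13, -0.13, 0.043, 0, 0, -0.321, 0, 0.13, -0.13, 0.043, 0, 0, -0.321, 0]'

```text
time_s: 19.1
eef_pos: [0.5996, 0.0973, 0.1657]
eef_rot: [0.0, 1.0, -0.012, 0.0]
wrist_force: [0.9, -0.9, -2.2]
opening: 0.267
grasp_force: 59.5
```

```bash
python3 - <<'E'
from h import *
a=shot('top','t8');im=shot('scene','s8')
cv2.imwrite('pics/m8.png',np.hstack([cv2.resize(a[140:280,110:320,::-1],(450,300)),cv2.resize(im[190:350,190:350,::-1],(300,300))]))
d(.6021,.097,.10,-1.3)
E
```

```text
t 19.2 shift [0.0016 0.0002 0.0666] turn [ 0.     -0.0026 -0.0008]
```

View pics/m8.png

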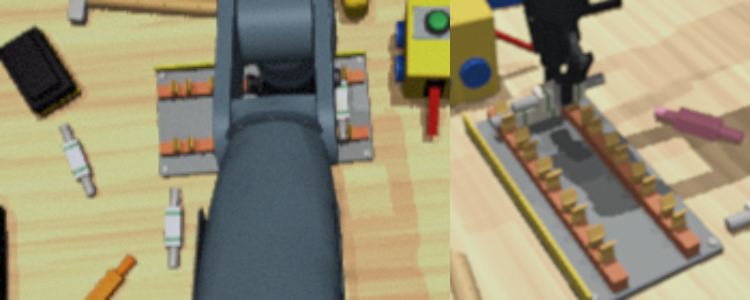

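The link hangs over seat 1, aligned with the rail. I'll press it in.

Call:
carry_out --steps '[0.001, 0, 0.03, 0, 0, 0, 0, 0.001, 0, 0.045, 0, 0, 0, 0, 0.001, 0, 0.052, 0, 0, 0, 0, 0.001, 0, 0.058, 0, 0, 0, 0, 0.001, 0, 0.063, 0, 0, 0, 0, 0.001, 0, 0.067, 0, 0, 0, 0, 0.001, 0, 0.07, 0, 0, 0, 0, 0.001, 0, 0.07, 0, 0, 0, 0]'

```text
time_s: 20.0
eef_pos: [0.6015, 0.0973, 0.1011]
eef_rot: [0.001, 1.0, -0.011, 0.0]
wrist_force: [-20.8, -3.1, 42.8]
opening: 0.268
grasp_force: 65.6
```

Call:
carry_out --steps '[0, 0, -0.003, 0, 0, 0, 0, 0, 0, -0.003, 0, 0, 0, 0.5, 0, 0, -0.003, 0, 0, 0, 0.5, 0, 0, -0.003, 0, 0, 0, 0.5, 0, 0, -0.04, 0, 0, 0, 0.5, 0, 0, -0.06, 0, 0, 0, 0.2, 0, 0, -0.06, 0, 0, 0, 0, 0, 0, -0.06, 0, 0, 0, 0]'

```text
time_s: 20.8
eef_pos: [0.6007, 0.0975, 0.1546]
eef_rot: [-0.0, 1.0, -0.012, 0.0]
wrist_force: [0.5, 1.3, -0.3]
opening: 0.013
grasp_force: 0.0
```

```bash
python3 - <<'E'
from h import *
im=shot('scene','s9');o=ctrl.get_obs();print(o['opening'],o['wrist_force'])
cv2.imwrite('pics/m9.png',cv2.resize(im[190:310,190:350,::-1],(640,480),interpolation=cv2.INTER_CUBIC))
d(.6021,.097,.125,-1.3)
E
```

```text
-0.0019008142938303425 [-0.52217047 -0.43066975 -0.27157431]
t 20.85 shift [0.0021 0.0005 0.0287] turn [-0.0001  0.0017 -0.0006]
```

View pics/m9.png

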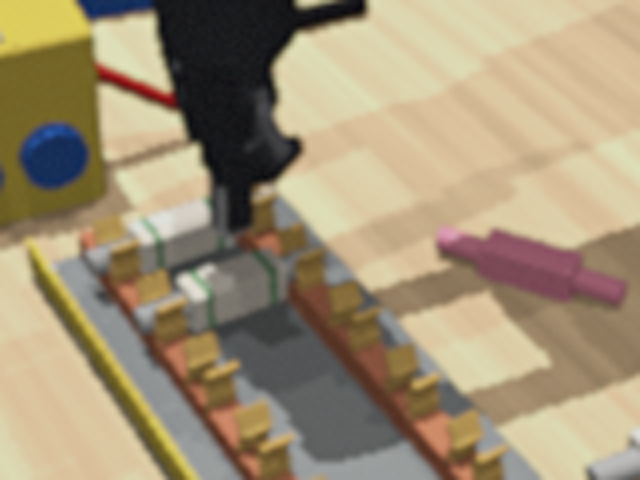

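The link sits like its kept neighbour. I'll tap its top to check the height; contact should come at TCP z of about 0.123.

Call:
carry_out --steps '[0.002, 0, 0.02, 0, 0, 0, 0, 0.002, 0, 0.027, 0, 0, 0, 0, 0.002, 0, 0.03, 0, 0, 0, 0, 0.002, 0, 0.033, 0, 0, 0, 0, 0.002, 0, 0.033, 0, 0, 0, 0]'

```text
time_s: 21.35
eef_pos: [0.6014, 0.0978, 0.1225]
eef_rot: [-0.0, 1.0, -0.011, -0.002]
wrist_force: [-9.2, 0.1, 11.7]
opening: 0.004
grasp_force: 5.8
```

It's home. Next is link B.

```bash
python3 - <<'E'
from h import *
d(.4415,.3059,.14,-4.2)
E
```

```text
t 21.35 shift [-0.1646 -0.2044 -0.0168] turn [-0.      0.0042  0.0505]
```

Call:
carry_out --steps '[0, 0, -0.05, 0, 0, 0, 0, 0, 0, -0.09, 0, 0, 0, 0.3, -0.164, -0.204, -0.09, 0, 0, 0.05, 0.7, -0.164, -0.204, -0.09, 0, 0, 0.05, 0.7, -0.164, -0.204, -0.09, 0, 0, 0.05, 0.7, -0.164, -0.204, -0.09, 0, 0, 0.05, 0.7, -0.164, -0.204, -0.09, 0, 0, 0.05, 0.7, -0.164, -0.204, -0.09, 0, 0, 0.05, 0.7, -0.164, -0.204, -0.05, 0, 0, 0.05, 0.7, -0.164, -0.204, -0.02, 0, 0, 0.05, 0.7, -0.164, -0.204, -0.02, 0, 0, 0.05, 0.7, -0.164, -0.204, -0.02, 0, 0, 0.05, 0.7]'

```text
time_s: 22.55
eef_pos: [0.4437, 0.3048, 0.1419]
eef_rot: [0.0, 0.999, -0.037, -0.001]
wrist_force: [0.5, 0.5, 0.4]
opening: 0.702
grasp_force: 0.0
```

```bash
python3 - <<'E'
from h import *
a=shot('top','t10');im=shot('scene','s10')
cv2.imwrite('pics/m10.png',np.hstack([cv2.resize(a[160:280,110:230,::-1],(400,400)),cv2.resize(im[220:380,290:450,::-1],(400,400))]))
d(.4415,.3059,.075,-4.2)
E
```

```text
t 22.65 shift [-0.0036 -0.0002  0.0686] turn [-0.0012 -0.0025 -0.0005]
```

View pics/m10.png

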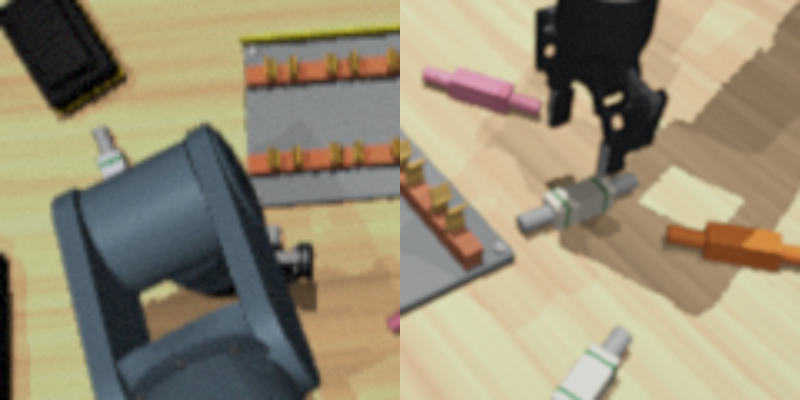

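B is in the same place in the scene view, at about (361,302), so I'll grip it.

Call:
carry_out --steps '[-0.003, 0, 0.04, 0, 0, 0, 0.7, -0.003, 0, 0.062, 0, 0, 0, 0.7, -0.003, 0, 0.068, 0, 0, 0, 0.7, -0.003, 0, 0.068, 0, 0, 0, 0.7, -0.003, 0, 0.068, 0, 0, 0, 0, -0.003, 0, 0.068, 0, 0, 0, 0, -0.003, 0, 0.068, 0, 0, 0, 0, -0.003, 0, 0.068, 0, 0, 0, 0, -0.003, 0, 0.068, 0, 0, 0, 0, -0.003, 0, 0.04, 0, 0, 0, 0, -0.003, 0, 0, 0, 0, 0, 0, -0.003, 0, -0.05, 0, 0, 0, 0, -0.003, 0, -0.07, 0, 0, 0, 0, -0.003, 0, -0.07, 0, 0, 0, 0]'

```text
time_s: 24.05
eef_pos: [0.4425, 0.3064, 0.2164]
eef_rot: [-0.002, 0.999, -0.037, 0.004]
wrist_force: [0.7, 1.1, -1.8]
opening: 0.26
grasp_force: 59.4
```

```bash
python3 - <<'E'
from h import *
d(.6035,.157,.17,-1.3);print(ctrl.get_obs()['grasp_force'])
E
```

```text
t 24.05 shift [0.1711 0.1374 0.0472] turn [-0.0036 -0.0078 -0.0503]
59.36676263809204
```

Call:
carry_out --steps '[0.171, 0.137, 0, 0, 0, -0.05, 0, 0.171, 0.137, 0, 0, 0, -0.05, 0, 0.171, 0.137, 0, 0, 0, -0.05, 0, 0.171, 0.137, 0, 0, 0, -0.05, 0, 0.171, 0.137, 0, 0, 0, -0.05, 0, 0.171, 0.137, 0.0, 0, 0, -0.05, 0, 0.171, 0.137, 0.047, 0, 0, -0.05, 0, 0.171, 0.137, 0.047, 0, 0, -0.05, 0, 0.171, 0.137, 0.047, 0, 0, -0.05, 0, 0.171, 0.137, 0.047, 0, 0, -0.05, 0]'

```text
time_s: 25.05
eef_pos: [0.6011, 0.1572, 0.1662]
eef_rot: [-0.0, 1.0, -0.011, 0.001]
wrist_force: [-1.1, -0.5, -0.9]
opening: 0.266
grasp_force: 59.4
```

```bash
python3 - <<'E'
from h import *
im=shot('scene','s11');o=ctrl.get_obs();print(o['opening'],o['grasp_force'])
d(.6035,.157,.10,-1.3)
E
```

```text
0.26611942560199214 59.384692311286926
t 25.1 shift [0.0017 0.0001 0.0668] turn [-0.0004 -0.0028  0.0005]
```

Call:
carry_out --steps '[0.001, 0, 0.03, 0, 0, 0, 0, 0.001, 0, 0.045, 0, 0, 0, 0, 0.001, 0, 0.052, 0, 0, 0, 0, 0.001, 0, 0.058, 0, 0, 0, 0, 0.001, 0, 0.063, 0, 0, 0, 0, 0.001, 0, 0.067, 0, 0, 0, 0, 0.001, 0, 0.069, 0, 0, 0, 0, 0.001, 0, 0.069, 0, 0, 0, 0]'

```text
time_s: 25.9
eef_pos: [0.6028, 0.1568, 0.1014]
eef_rot: [0.0, 1.0, -0.011, 0.001]
wrist_force: [-17.2, -0.3, 34.4]
opening: 0.264
grasp_force: 64.4
```

Call:
carry_out --steps '[0, 0, -0.002, 0, 0, 0, 0, 0, 0, -0.002, 0, 0, 0, 0.5, 0, 0, -0.002, 0, 0, 0, 0.5, 0, 0, -0.002, 0, 0, 0, 0.5, 0, 0, -0.04, 0, 0, 0, 0.5, 0, 0, -0.06, 0, 0, 0, 0.2, 0, 0, -0.06, 0, 0, 0, 0, 0, 0, -0.06, 0, 0, 0, 0]'

```text
time_s: 26.7
eef_pos: [0.602, 0.1562, 0.1557]
eef_rot: [0.0, 1.0, -0.012, 0.0]
wrist_force: [-0.2, -0.1, -0.5]
opening: 0.009
grasp_force: 0.0
```

```bash
python3 - <<'E'
from h import *
d(.6035,.157,.122,-1.3)
E
```

```text
t 26.7 shift [ 0.0014 -0.0009  0.0337] turn [ 0.     -0.0003 -0.0007]
```

Call:
carry_out --steps '[0.001, -0.001, 0.02, 0, 0, 0, 0, 0.001, -0.001, 0.028, 0, 0, 0, 0, 0.001, -0.001, 0.032, 0, 0, 0, 0, 0.001, -0.001, 0.035, 0, 0, 0, 0, 0.001, -0.001, 0.035, 0, 0, 0, 0]'

```text
time_s: 27.2
eef_pos: [0.6012, 0.1572, 0.1224]
eef_rot: [0.0, 1.0, -0.011, -0.003]
wrist_force: [-14.8, -2.1, 24.1]
opening: 0.002
grasp_force: 11.9
```

```bash
python3 - <<'E'
from h import *
d(.5591,.4464,.14,18)
E
```

```text
t 27.2 shift [-0.0488 -0.2881 -0.0176] turn [-1.000e-04  6.000e-03 -3.368e-01]
```

Link B is home too. Now link A.

Call:
carry_out --steps '[0, 0, -0.05, 0, 0, 0, 0, 0, 0, -0.09, 0, 0, 0, 0.3, -0.048, -0.288, -0.09, 0, 0, -0.337, 0.7, -0.048, -0.288, -0.09, 0, 0, -0.337, 0.7, -0.048, -0.288, -0.09, 0, 0, -0.337, 0.7, -0.048, -0.288, -0.09, 0, 0, -0.337, 0.7, -0.048, -0.288, -0.09, 0, 0, -0.337, 0.7, -0.048, -0.288, -0.09, 0, 0, -0.337, 0.7, -0.048, -0.288, -0.09, 0, 0, -0.337, 0.7, -0.048, -0.288, -0.05, 0, 0, -0.337, 0.7, -0.048, -0.288, -0.02, 0, 0, -0.337, 0.7, -0.048, -0.288, -0.02, 0, 0, -0.337, 0.7, -0.048, -0.288, -0.02, 0, 0, -0.337, 0.7]'

```text
time_s: 28.5
eef_pos: [0.5615, 0.4455, 0.14]
eef_rot: [0.0, 0.988, 0.156, -0.001]
wrist_force: [-0.5, -0.2, 0.3]
opening: 0.702
grasp_force: 0.0
```

```bash
python3 - <<'E'
from h import *
a=shot('top','t12');im=shot('scene','s12')
cv2.imwrite('pics/m12.png',np.hstack([cv2.resize(a[130:290,90:350,::-1],(455,280)),cv2.resize(im[220:420,180:400,::-1],(345,314))[:280]]))
d(.5591,.4464,.075,18);print(proj('scene',(.5591,.4464,.014)))
E
```

```text
t 28.6 shift [-0.0039 -0.0011  0.068 ] turn [-0.0005 -0.003  -0.0009]
[362.33638245 373.87867724]
```

View pics/m12.png

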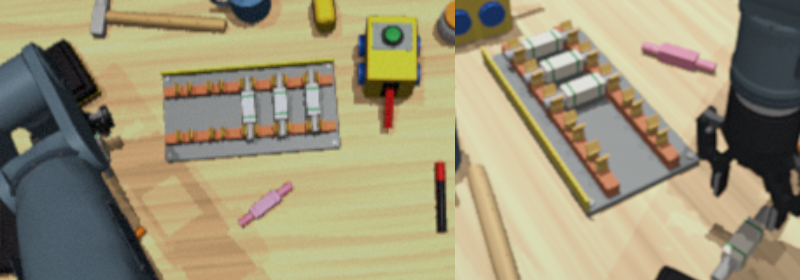

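Link A is where expected at about (363,373), and seats 1 and 2 look well filled. I'll grip A.

Call:
carry_out --steps '[-0.003, -0.001, 0.04, 0, 0, 0, 0.7, -0.003, -0.001, 0.062, 0, 0, 0, 0.7, -0.003, -0.001, 0.068, 0, 0, 0, 0.7, -0.003, -0.001, 0.068, 0, 0, 0, 0.7, -0.003, -0.001, 0.068, 0, 0, 0, 0, -0.003, -0.001, 0.068, 0, 0, 0, 0, -0.003, -0.001, 0.068, 0, 0, 0, 0, -0.003, -0.001, 0.068, 0, 0, 0, 0, -0.003, -0.001, 0.068, 0, 0, 0, 0, -0.003, -0.001, 0.04, 0, 0, 0, 0, -0.003, -0.001, 0, 0, 0, 0, 0, -0.003, -0.001, -0.05, 0, 0, 0, 0, -0.003, -0.001, -0.07, 0, 0, 0, 0, -0.003, -0.001, -0.07, 0, 0, 0, 0]'

```text
time_s: 30.0
eef_pos: [0.5606, 0.4476, 0.2169]
eef_rot: [-0.002, 0.988, 0.156, 0.004]
wrist_force: [0.4, 0.3, -1.5]
opening: 0.268
grasp_force: 59.7
```

```bash
python3 - <<'E'
from h import *
d(.6049,.217,.17,-1.3);print(ctrl.get_obs()['grasp_force'])
E
```

```text
t 30.0 shift [-0.0295  0.2331  0.0462] turn [-0.0034 -0.0089  0.3367]
59.70091223716736
```

Call:
carry_out --steps '[-0.029, 0.233, 0, 0, 0, 0.337, 0, -0.029, 0.233, 0, 0, 0, 0.337, 0, -0.029, 0.233, 0, 0, 0, 0.337, 0, -0.029, 0.233, 0, 0, 0, 0.337, 0, -0.029, 0.233, 0, 0, 0, 0.337, 0, -0.029, 0.233, 0.0, 0, 0, 0.337, 0, -0.029, 0.233, 0.0, 0, 0, 0.337, 0, -0.029, 0.233, 0.046, 0, 0, 0.337, 0, -0.029, 0.233, 0.046, 0, 0, 0.337, 0, -0.029, 0.233, 0.046, 0, 0, 0.337, 0, -0.029, 0.233, 0.046, 0, 0, 0.337, 0]'

```text
time_s: 31.1
eef_pos: [0.6034, 0.2169, 0.1662]
eef_rot: [-0.0, 1.0, -0.011, 0.001]
wrist_force: [0.3, -0.0, -0.7]
opening: 0.268
grasp_force: 59.7
```

```bash
python3 - <<'E'
from h import *
im=shot('scene','s13');o=ctrl.get_obs();print(o['opening'],o['grasp_force'])
d(.6049,.217,.10,-1.3)
E
```

```text
0.26784393269354606 59.69703018665314
t 31.15 shift [ 0.001  -0.0003  0.0667] turn [-0.0006 -0.0028  0.0006]
```

Call:
carry_out --steps '[0.001, 0, 0.03, 0, 0, 0, 0, 0.001, 0, 0.045, 0, 0, 0, 0, 0.001, 0, 0.052, 0, 0, 0, 0, 0.001, 0, 0.058, 0, 0, 0, 0, 0.001, 0, 0.063, 0, 0, 0, 0, 0.001, 0, 0.067, 0, 0, 0, 0, 0.001, 0, 0.069, 0, 0, 0, 0, 0.001, 0, 0.069, 0, 0, 0, 0]'

```text
time_s: 31.95
eef_pos: [0.6048, 0.2165, 0.1011]
eef_rot: [-0.0, 1.0, -0.011, 0.001]
wrist_force: [-14.7, -0.9, 29.7]
opening: 0.267
grasp_force: 64.0
```

Call:
carry_out --steps '[0, 0, -0.002, 0, 0, 0, 0, 0, 0, -0.002, 0, 0, 0, 0.5, 0, 0, -0.002, 0, 0, 0, 0.5, 0, 0, -0.002, 0, 0, 0, 0.5, 0, 0, -0.04, 0, 0, 0, 0.5, 0, 0, -0.06, 0, 0, 0, 0.2, 0, 0, -0.06, 0, 0, 0, 0, 0, 0, -0.06, 0, 0, 0, 0]'

```text
time_s: 32.75
eef_pos: [0.6038, 0.2156, 0.1555]
eef_rot: [0.0, 1.0, -0.012, 0.0]
wrist_force: [-0.1, -0.6, -0.5]
opening: 0.01
grasp_force: 0.0
```

Call:
carry_out --steps '[0.001, 0, 0.02, 0, 0, 0, 0, 0.001, 0, 0.028, 0, 0, 0, 0, 0.001, 0, 0.032, 0, 0, 0, 0, 0.001, 0, 0.035, 0, 0, 0, 0, 0.001, 0, 0.035, 0, 0, 0, 0]'

```text
time_s: 33.25
eef_pos: [0.6032, 0.2149, 0.1225]
eef_rot: [0.001, 1.0, -0.011, -0.003]
wrist_force: [-15.2, -5.7, 23.7]
opening: 0.0
grasp_force: 12.2
```

```bash
python3 - <<'E'
from h import *
o=ctrl.get_obs();print(o['eef_pos'],o['wrist_force'])
for n in('t0','t6'):
    pass
d(.45,.05,.30,-6)
E
```

```text
[0.60315646 0.21493065 0.12245376] [-15.15421931  -5.72364905  23.68603759]
t 33.25 shift [-0.1504  0.1688 -0.1762] turn [0.0028 0.0058 0.0821]
```

All three read as home. Next I measure the lever with colour masks from the pictures taken before and after the trip.

```bash
cat > lev.py <<'E'
from h import *
from scipy.optimize import least_squares
D=[]
for f,th in(('t0',0.02),('t12',.95)):
    im=cv2.imread(f'pics/{f}.png').astype(int)
    m=np.zeros(im.shape[:2],bool);s=np.s_[165:215,300:330]
    b,g,r=im[s][...,0],im[s][...,1],im[s][...,2]
    m[s]=(r>110)&(g<60)&(b<60)
    v,u=np.nonzero(m);print(f,len(v),v.min(),v.max())
    cu=[(vv,u[v==vv].mean(),(v==vv).sum()) for vv in range(v.min(),v.max()+1)];print([(a,round(b,1),int(c)) for a,b,c in cu])
    D.append((th,cu[2:-1],v.max()+.5))
def res(p):
    hx,hy,yaw=p;out=[];c,s=np.cos(yaw),np.sin(yaw)
    for th,cu,tip in D:
        a=.297-th
        pt=lambda l,n=.005:(hx-c*(l*np.cos(a)-n*np.sin(a)),hy-s*(l*np.cos(a)-n*np.sin(a)),.09+l*np.sin(a)+n*np.cos(a))
        L=np.array([proj('top',pt(l)) for l in np.linspace(.02,.1,9)])
        o=np.argsort(L[:,1])
        out+=[np.interp(v,L[o,1],L[o,0])-u for v,u,_ in cu]
        out.append(3*(max(proj('top',pt(.1))[1],proj('top',pt(.1,-.005))[1])-tip))
    return out
r=least_squares(res,[.6,-.1,-.1]);hx,hy,yaw=r.x
print('hinge',hx,hy,np.degrees(yaw),'resid',np.round(r.fun,1))
for th in(.95,0,-.1):
    a=.297-th;print(th,hx-np.cos(yaw)*.085*np.cos(a),hy-np.sin(yaw)*.085*np.cos(a),.09+.085*np.sin(a))
E
python3 lev.py
```

```text
t0 103 179 201
[(179, np.float64(312.5), 4), (180, np.float64(313.0), 5), (181, np.float64(313.0), 5), (182, np.float64(313.0), 5), (183, np.float64(313.0), 5), (184, np.float64(313.0), 5), (185, np.float64(313.0), 5), (186, np.float64(313.0), 5), (187, np.float64(313.0), 5), (188, np.float64(313.0), 5), (189, np.float64(313.0), 5), (190, np.float64(313.0), 5), (191, np.float64(313.5), 4), (192, np.float64(313.5), 4), (193, np.float64(313.5), 4), (194, np.float64(313.5), 4), (195, np.float64(313.5), 4), (196, np.float64(313.5), 4), (197, np.float64(313.5), 4), (198, np.float64(313.5), 4), (199, np.float64(313.5), 4), (200, np.float64(313.5), 4), (201, np.float64(313.5), 4)]
t12 95 181 202
[(181, np.float64(312.5), 4), (182, np.float64(312.5), 4), (183, np.float64(312.5), 4), (184, np.float64(312.0), 5), (185, np.float64(312.0), 5), (186, np.float64(312.0), 5), (187, np.float64(312.0), 5), (188, np.float64(312.0), 5), (189, np.float64(312.0), 5), (190, np.float64(311.5), 4), (191, np.float64(311.5), 4), (192, np.float64(311.5), 4), (193, np.float64(311.5), 4), (194, np.float64(311.5), 4), (195, np.float64(311.5), 4), (196, np.float64(311.5), 4), (197, np.float64(311.5), 4), (198, np.float64(311.5), 4), (199, np.float64(311.5), 4), (200, np.float64(311.5), 4), (201, np.float64(311.0), 5), (202, np.float64(311.5), 4)]
hinge 0.6238093109261604 -0.10552532161404139 -5.951850330618102 resid [-0.2 -0.1 -0.1 -0.1 -0.   0.   0.   0.1  0.1  0.2 -0.3 -0.3 -0.2 -0.2
 -0.2 -0.1 -0.1 -0.1 -0.   0.   0.2 -0.4  0.1  0.1  0.  -0.  -0.1 -0.1
  0.4  0.3  0.3  0.2  0.2  0.2  0.1  0.1  0.  -0.  -0.   0.4 -0.2]
0.95 0.5566607486062242 -0.0985247713246424 0.03835638593193511
0 0.5429688586873513 -0.09709732804629946 0.11487549409050861
-0.1 0.5458427427125794 -0.09739694383775381 0.12286553994266601
```

```bash
python3 - <<'E'
from h import *
d(.556,-.0985,.20,-6);print(ray('top',341,225,.01),ray('top',343,250,.01))
E
```

```text
t 33.25 shift [-0.0405  0.3146 -0.0765] turn [0.0028 0.0058 0.0821]
[ 0.46194346 -0.1873049   0.01      ] [ 0.37995443 -0.18325322  0.01      ]
```

Call:
carry_out --steps '[0, 0, -0.04, 0, 0, 0, 0, 0, 0, -0.09, 0, 0, 0, 0, -0.04, 0.315, -0.12, 0, 0, 0.082, 0.5, -0.04, 0.315, -0.12, 0, 0, 0.082, 0.5, -0.04, 0.315, -0.12, 0, 0, 0.082, 0.5, -0.04, 0.315, -0.12, 0, 0, 0.082, 0.5, -0.04, 0.315, -0.12, 0, 0, 0.082, 0.5, -0.04, 0.315, -0.12, 0, 0, 0.082, 0.5, -0.04, 0.315, -0.12, 0, 0, 0.082, 0.5, -0.04, 0.315, -0.12, 0, 0, 0.082, 0.5, -0.04, 0.315, -0.077, 0, 0, 0.082, 0.5, -0.04, 0.315, -0.05, 0, 0, 0.082, 0.5, -0.04, 0.315, -0.05, 0, 0, 0.082, 0.5, -0.04, 0.315, -0.05, 0, 0, 0.082, 0.5]'

```text
time_s: 34.65
eef_pos: [0.5574, -0.0973, 0.1705]
eef_rot: [-0.0, 0.999, -0.052, -0.001]
wrist_force: [1.1, -0.5, 0.6]
opening: 0.501
grasp_force: 0.0
```

```bash
python3 - <<'E'
from h import *
a=shot('top','t14');im=shot('scene','s14')
cv2.imwrite('pics/m14.png',np.hstack([cv2.resize(a[130:250,150:430,::-1],(400,171)),cv2.resize(im[130:350,130:350,::-1],(400,400))[:]][0:0]+[cv2.resize(im[130:350,130:350,::-1],(500,500)),cv2.copyMakeBorder(cv2.resize(a[130:250,170:330,::-1],(300,225)),0,275,0,0,0)]))
print(ctrl.get_obs()['opening']);d(.556,-.0985,.093,-6)
E
```

```text
0.5018660934394239
t 34.75 shift [-0.0028  0.0007  0.0794] turn [ 0.0006 -0.0022  0.0004]
```

View pics/m14.png

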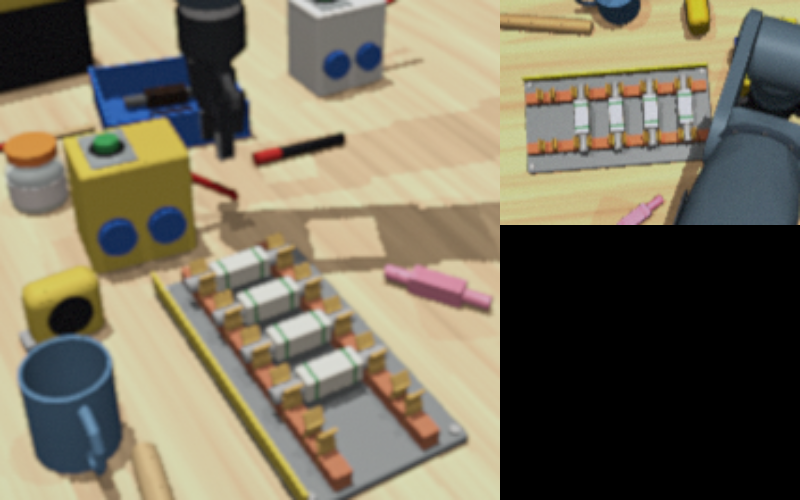

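All four links sit alike in the clips, the spent link is visible in the bin, and the gripper is above the lowered lever. I'll descend and pinch it.

Call:
carry_out --steps '[-0.002, 0.001, 0.04, 0, 0, 0, 0.5, -0.002, 0.001, 0.065, 0, 0, 0, 0.5, -0.002, 0.001, 0.077, 0, 0, 0, 0.5, -0.002, 0.001, 0.079, 0, 0, 0, 0.5, -0.002, 0.001, 0.079, 0, 0, 0, 0.5, -0.002, 0.001, 0.079, 0, 0, 0, 0, -0.002, 0.001, 0.079, 0, 0, 0, 0, -0.002, 0.001, 0.079, 0, 0, 0, 0, -0.002, 0.001, 0.079, 0, 0, 0, 0, -0.002, 0.001, 0.079, 0, 0, 0, 0]'

```text
time_s: 35.75
eef_pos: [0.5565, -0.0998, 0.0935]
eef_rot: [0.001, 0.999, -0.053, 0.001]
wrist_force: [-2.1, -1.7, 6.7]
opening: 0.172
grasp_force: 58.7
```

```bash
python3 - <<'E'
from h import *
for th in np.linspace(.95,-.11,12):
    a=.297-th;b=.297-.95;print(round(th,2),'dx',round(-.085*(np.cos(a)-np.cos(b)),4),'dz',round(-.085*(np.sin(a)-np.sin(b)),4))
E
```

```text
0.95 dx -0.0 dz -0.0
0.85 dx -0.0047 dz -0.0067
0.76 dx -0.0086 dz -0.0139
0.66 dx -0.0119 dz -0.0214
0.56 dx -0.0145 dz -0.0292
0.47 dx -0.0162 dz -0.0372
0.37 dx -0.0172 dz -0.0453
0.28 dx -0.0175 dz -0.0535
0.18 dx -0.0169 dz -0.0616
0.08 dx -0.0155 dz -0.0697
-0.01 dx -0.0134 dz -0.0776
-0.11 dx -0.0105 dz -0.0853
```

Call:
carry_out --steps '[-0.005, 0, -0.007, 0, 0, 0, 0, -0.009, 0, -0.014, 0, 0, 0, 0, -0.012, 0, -0.021, 0, 0, 0, 0, -0.0145, 0, -0.029, 0, 0, 0, 0, -0.016, 0, -0.037, 0, 0, 0, 0, -0.016, 0, -0.037, 0, 0, 0, 0]'

```text
time_s: 36.35
eef_pos: [0.5395, -0.0977, 0.1293]
eef_rot: [0.0, 0.999, -0.053, 0.0]
wrist_force: [2.2, -3.0, -6.4]
opening: 0.174
grasp_force: 59.0
```

Call:
carry_out --steps '[-0.001, 0, -0.008, 0, 0, 0, 0, -0.0015, 0, -0.0165, 0, 0, 0, 0, -0.001, 0, -0.0245, 0, 0, 0, 0, 0.0005, 0, -0.0325, 0, 0, 0, 0, 0.0025, 0, -0.0405, 0, 0, 0, 0, 0.005, 0, -0.0475, 0, 0, 0, 0, 0.005, 0, -0.0475, 0, 0, 0, 0, 0.005, 0, -0.0475, 0, 0, 0, 0]'

```text
time_s: 37.15
eef_pos: [0.5438, -0.0981, 0.1756]
eef_rot: [0.0, 0.999, -0.053, -0.001]
wrist_force: [-2.5, -4.8, -6.9]
opening: 0.173
grasp_force: 58.9
```

Call:
carry_out --steps '[0.001, 0, -0.002, 0, 0, 0, 0, 0.001, 0, -0.002, 0, 0, 0, 0, 0.001, 0, -0.002, 0, 0, 0, 0.5, 0.001, 0, -0.002, 0, 0, 0, 0.5, 0.001, 0, -0.002, 0, 0, 0, 0.5, 0.001, 0, -0.002, 0, 0, 0, 0.5, 0.001, 0, -0.04, 0, 0, 0, 0.5, 0.001, 0, -0.09, 0, 0, 0, 0.5, -0.05, 0.1, -0.11, 0, 0, 0, 0.5, -0.1, 0.2, -0.11, 0, 0, 0, 0.5, -0.1, 0.3, -0.11, 0, 0, 0, 0.5, -0.1, 0.35, -0.11, 0, 0, 0, 0.5, -0.1, 0.4, -0.11, 0, 0, 0, 0.5, -0.1, 0.4, -0.11, 0, 0, 0, 0.5, -0.1, 0.4, -0.11, 0, 0, 0, 0.5, -0.1, 0.4, -0.11, 0, 0, 0, 0.5]'

```text
time_s: 38.75
eef_pos: [0.4068, -0.4707, 0.2865]
eef_rot: [0.0, 0.999, -0.053, 0.0]
wrist_force: [1.5, -1.2, -0.4]
opening: 0.499
grasp_force: 0.0
```

```bash
python3 - <<'E'
from h import *
a=shot('top','t15');o=ctrl.get_obs();print(o['eef_pos'],o['time_s'])
z=cv2.imread('pics/t0.png');b=cv2.imread('pics/t15.png');t=cv2.imread('pics/t12.png')
s=np.s_[140:210,295:335]
for n,x in(('vs up',z),('vs down',t)): print(n,cv2.absdiff(b[s],x[s]).mean().round(2))
im=b.astype(int)[165:215,300:330];m=(im[...,2]>110)&(im[...,1]<60)&(im[...,0]<60);v,u=np.nonzero(m)
print(v.min()+165,v.max()+165,[round(u[v==k].mean()+300,1) for k in(20,28,35) if (v==k).any()])
# dark spent-link pixels in the bin, white bodies in rail
g=b.max(2)[165:240,358:425]; n,l,st,c=cv2.connectedComponentsWithStats((g<70).astype(np.uint8))
for i in range(1,n):
    if st[i,4]>25: p=c[i]+[358,165];print('bin dark',st[i,4],ray('top',*p,.02).round(3))
E
```

```text
[ 0.40388649 -0.47776234  0.28664282] 38.8
vs up 6.66
vs down 12.51
179 201 [np.float64(313.0), np.float64(313.5), np.float64(313.5)]
bin dark 256 [ 0.471 -0.306  0.02 ]
bin dark 379 [ 0.551 -0.41   0.02 ]
bin dark 131 [ 0.52  -0.318  0.02 ]
bin dark 145 [ 0.504 -0.387  0.02 ]
```

The lever mask matches the latched state exactly, and both spent links are in the bin at (0.52,-0.32) and (0.50,-0.39).

```bash
python3 -c "
from bench import ctrl
print(ctrl.hand_in())"
```

```text
the job is handed in; nothing more can be done
None
```

I handed the job in at 38.8 s: lever tripped, both spent links in the bin, the three fresh links I found pressed home in seats 1–3, the good link left in its seat, and the lever latched back up; the hand-in returned no verdict.

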